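# Point out a flatbread-making set at the kitchenware stall

### The arm

A 6-joint arm with a two-finger parallel gripper is mounted at the origin on the work surface. World frame = base frame: x ahead of the robot, y to its left, z up, the work surface at z = 0. Lengths are in m, angles in rad, forces in N, time in s.
With the tool pointing down it reaches from about 0.35 to 0.85 m from the base axis. Payload 8.1 kg.
Tool frame: the origin (TCP) lies midway between the tips of the shut fingers; the grasp point (between the pads) lies 19 mm behind it; z points along the fingers, y is the direction in which the jaws open and shut (so a half turn about z gives the same grasp; the last joint's range is limited). The gripper opens to 85 mm and grips with 20 to 120 N. Pads are 22 mm wide; open, the fingers measure 114 mm over their backs; the gripper's body (76 mm by 85 mm) begins 54 mm behind the grasp point. The pads swing forward as they close: fully open they stand 13 mm farther back than shut.
Start: joints at [-1.325, 0.13, 1.488, -0, 1.523, -0.085], TCP at [0.195, -0.567, 0.231] pointing down, gripper open.
Joint ranges: [-2.96, 2.96], [-0.89, 2.26], [0.02, 2.5], [-1.34, 4.48], [0, 2.73], [-2.66, 2.66]. Speed limits (rad/s): [2.39, 2.39, 2.79, 3.14, 3.14, 3.14].

### API

Orientations are given as a rotation vector (axis times angle).
In Python, from bench import robot, viewer gives the robot as it stands.
- The arm moves only by the shell command python3 -m creep 'ROWS' [FORCE]. ROWS is JSON, a list that holds one entry, the list of rows, each a list of 7 numbers: the shift along the tool's x, y, z in cm, then the turn, a rotation vector about the tool's x, y, z in rad, then the closure, from -1 (fully open) to 1 (shut). A call has 1 to 5 rows; each row is the pose to reach, as a shift and turn from the pose commanded when the call began, along the tool's axes at that moment; what a row does not reach only later rows make up. A row lasts 1/12 s, in which the tool goes at most 41.7 mm and 7.16 degrees, less where a joint would pass 70% of its speed; a pose out of reach is approached as far as the arm can. A call with a gripper value outside its range is refused whole. The fingers move at their own pace and stop on an object; FORCE is the grip in N (left out, the last holds). Time passes only in rows, so rows that repeat a pose let the fingers close. It gives the time, the measured TCP pose, the force and the opening at its end, in the units of the state.
- robot.observe(): the state, without advancing time (a new reading comes with each control period).
- viewer.get_image(name): name is "side" or "top" or "wrist"; returns the picture (420x560x3 uint8, blue, green, red); there is no depth.
- viewer.camera_params(name): a dict with "fx", "fy", "cx", "cy" (pixels), "dist" ([k1, k2, p1, p2, k3] as OpenCV has them; the pictures are not rectified), "view" (4x4, takes a point from world to camera coordinates); the wrist camera has in their place "tool_from_camera" (4x4, takes a point from camera to tool coordinates, whose origin is the TCP and whose axes are the flange's). Camera axes: x right, y down, z forward; pixel columns grow to the right and rows downward; lengths in m; the calibration is good to about 2 mm. A picture is of the moment at which its call begins: read the wrist's pose just before it. camera_params takes no time and is no camera call.
- robot.job_done(): hands the job in, once; it reports no verdict.
The state is a dict: "clock": time; "joint_pos": joint angles; "joint_velocities": joint speeds; "tau": joint torques, N m; "tcp_pos": TCP position; "tcp_rot": TCP orientation; "ft_force": force on the tool from outside, world axes, zero at the start; "ft_torque": the same for the moment, N m; "finger_gap": opening from 0.0 (shut) to 1.0 (fully open).
Only numpy, scipy, OpenCV 4.12 (cv2) and the standard library are available. Lean on these libraries where they do the work, as an engineer would, in place of code of your own. Each camera call takes 0.05 s, during which the arm holds its last target. There are 200 camera calls.

### The job

A customer at the stall asks what she needs to make flatbreads. Point out the three pieces to her in the order she will use them - first the round rolling board, then the rolling pin, then the flat griddle - each time bringing the fingertips to within 5 cm above the middle of the piece (for the griddle, of its round plate), touching nothing, and staying there for two seconds. Finish still pointing at the griddle, do not dip down over any of the other goods, and leave everything lying exactly where it is.

Things in the scene. Friction and masses are not known exactly. Their poses are not given: they have to be found in the camera images.
- board_top (a point): Rolling board, to be pointed at first: a round plain wooden disc, 210 mm across, standing on three short feet, top face 40 mm above the table. This point is the middle of its top face; z up. Loose, about 0.55 kg. (Not to be confused with the rectangular chopping board with a short handle, 16 mm high, that lies beyond the other goods at the far left, 0.6 m left of the robot.)
- pin_mid (a point): Rolling pin, to be pointed at second: one turned piece of plain wood lying on the table, 320 mm long, 36 mm thick in the middle, tapering to thin handles with small end knobs. This point is its middle, on its axis, 18 mm above the table; x runs along its length. Loose, about 0.18 kg; it rolls away if nudged.
- griddle_mid (a point): Flat griddle, to be pointed at third and last: a shallow dished round plate of dark iron, 216 mm across, rim 16 mm high, with one straight wooden-ended handle that reaches 306 mm from the plate's middle along x and rises to at most 47 mm above the table. This point is the middle of the round plate, on its upper face, 4 mm above the table; z up. Loose, about 0.85 kg.
- deeppan_rim (a point): Bystander: deep bowl-shaped steel pan, 192 mm across, with two loop handles along its x (256 mm over them, tops 80 mm above the table). This point is the centre of its mouth, 66 mm above the table; z up. Loose.
- mortar_rim (a point): Bystander: turned wooden mortar, 100 mm across, 92 mm high, with a pestle standing in it. This point is the centre of its mouth; z up. Loose.
- pestle_top (a point): Bystander: the wooden pestle, 128 mm long, 36 mm thick at its foot, standing in the mortar. This point is its upper end, 152 mm above the table. Loose.
There are look-alikes about, which are no part of the job. Of the things that look like the part that bears board_top, take the one that is farthest to the robot's left at the start.

How it is judged:
By the outcome, as a careful person would: the job done as asked, in the order asked, and still so for the second after the job is handed in, with the robot touching nothing.
It also fails if it takes over 58 s, if anything falls off the work surface, if the arm or the gripper's body presses on something with over 40 N, if the wrist force passes 120 N, or if a joint passes its speed limit or range.

## Working session

There is one attempt and no reset: what is moved stays moved. The work goes in short steps, Python scripts to look and compute and a shell command to move; the robot and the scene stay as the last step left them, time stands still between calls to the robot, and variables do not carry over. Pictures are saved under pics/ and viewed, about 8 in all and at most 12, crops included, and the job is handed in when it is done.

```bash
mkdir -p pics; python3 - <<'E'
from bench import robot, viewer
import cv2,numpy as np
for n in("top","side"):
    cv2.imwrite(f"pics/{n}1.png",viewer.get_image(n))
    p=viewer.camera_params(n);print(n,{k:np.round(v,3).tolist() for k,v in p.items()})
s=robot.observe();print(s["clock"],s["tcp_pos"],s["tcp_rot"],s["finger_gap"])
print(viewer.camera_params("wrist"))
E
```

```text
top {'fx': 472.333, 'fy': 472.333, 'cx': 279.728, 'cy': 211.042, 'dist': [-0.04, 0.0, 0.0, 0.0, 0.0], 'view': [[0.025, -1.0, 0.016, -0.015], [-0.996, -0.026, -0.091, 0.422], [0.091, -0.014, -0.996, 1.24], [0.0, 0.0, 0.0, 1.0]]}
side {'fx': 391.379, 'fy': 391.379, 'cx': 278.264, 'cy': 205.922, 'dist': [-0.005, 0.0, 0.0, 0.0, 0.0], 'view': [[-0.999, -0.032, 0.009, 0.405], [-0.027, 0.624, -0.781, 0.076], [0.019, -0.781, -0.625, 0.933], [0.0, 0.0, 0.0, 1.0]]}
0.1 [ 0.1947796  -0.5669734   0.23031415] [-3.09701871e+00 -5.16994083e-01  1.90735246e-04] 0.9992570435767917
{'fx': 301.36322968869194, 'fy': 301.36322968869194, 'cx': 278.3440766380676, 'cy': 210.1027941017959, 'dist': array([-0.01514387,  0.        ,  0.        ,  0.        ,  0.        ]), 'tool_from_camera': array([[ 3.43706367e-04, -9.51282267e-01, -3.08321148e-01,
         7.87550491e-02],
       [ 9.99999941e-01,  3.22108953e-04,  1.20944707e-04,
         2.33840919e-04],
       [-1.57395528e-05, -3.08321171e-01,  9.51282321e-01,
        -1.42867595e-01],
       [ 0.00000000e+00,  0.00000000e+00,  0.00000000e+00,
         1.00000000e+00]])}
```

View pics/top1.png

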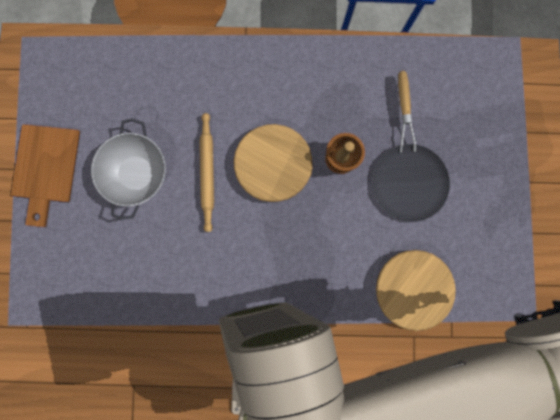

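View pics/side1.png

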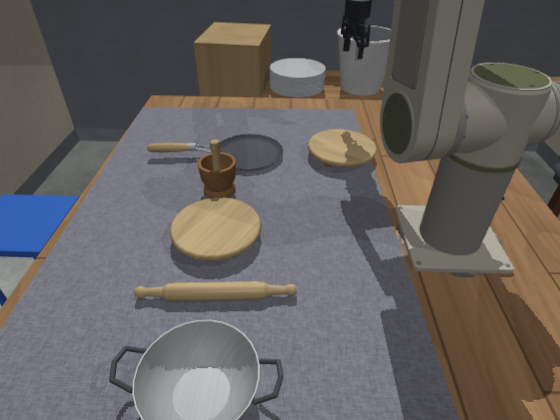

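Round wooden discs: (274,163) and (416,290) in the top view. Left in the picture is the robot's left (+y), so (274,163) is the board meant. Pin at (207,172), griddle plate at (409,183), mortar at (345,152). I'll measure these and confirm the board in a crop.

```bash
cat > h.py <<'E'
import cv2,numpy as np
from bench import robot,viewer
def ray(n,uv,z):
    p=viewer.camera_params(n);K=np.array([[p["fx"],0,p["cx"]],[0,p["fy"],p["cy"]],[0,0,1]])
    q=cv2.undistortPoints(np.array(uv,float).reshape(-1,1,2),K,np.array(p["dist"]))[:,0]
    V=np.array(p["view"]);R,t=V[:3,:3],V[:3,3];c=-R.T@t
    d=np.c_[q,np.ones(len(q))]@R
    return c+d*((z-c[2])/d[:,2])[:,None]
def circ(P):
    A=np.c_[2*P[:,:2],np.ones(len(P))];s=np.linalg.lstsq(A,(P[:,:2]**2).sum(1),rcond=None)[0]
    return s[:2],np.sqrt(s[2]+s[:2]@s[:2])
E
python3 - <<'E'
from h import *
im={n:cv2.imread(f"pics/{n}1.png") for n in("top","side")}
def blob(n,m,seed):
    _,l=cv2.connectedComponents(m.astype(np.uint8));b=(l==l[seed[1],seed[0]]).astype(np.uint8)
    c=max(cv2.findContours(b,0,cv2.CHAIN_APPROX_NONE)[0],key=cv2.contourArea)
    return c
out={}
for n,seeds in (("top",dict(board=(274,163,.04),other=(400,275,.04),pin=(207,172,.018),grid=(409,190,.014))),("side",dict(board=(215,225,.04),other=(330,150,.04),pin=(215,291,.018),grid=(250,152,.014)))):
    hsv=cv2.cvtColor(im[n],cv2.COLOR_BGR2HSV);wood=(hsv[...,1]>85)&(hsv[...,2]>90)&(hsv[...,0]<30)
    for k,(u,v,z) in seeds.items():
        if k=="grid":
            m=im[n].max(2)<(72); m=cv2.morphologyEx(m.astype(np.uint8),cv2.MORPH_OPEN,np.ones((5,5)))
        else: m=wood
        c=blob(n,m,(u,v)); P=ray(n,c[:,0],z)
        if k=="pin":
            r=cv2.minAreaRect(P[:,:2].astype(np.float32)*1000);print(n,k,cv2.boundingRect(c),r)
        else:
            h=P if n=="top" else ray(n,cv2.convexHull(c)[:,0],z)
            print(n,k,cv2.boundingRect(c),circ(h),P[:,:2].min(0),P[:,:2].max(0))
        cv2.drawContours(im[n],[c],-1,(0,0,255),1)
a=cv2.resize(im["top"][80:340,180:480],None,fx=1.7,fy=1.7);b=cv2.resize(im["side"][110:320,120:400],(300,442*1))
cv2.imwrite("pics/crop.png",np.hstack([a[:442],cv2.resize(im["side"][110:320,120:400],(280,442))]))
print(ray("top",[(345,150)],.092))
E
```

```text
top board (234, 125, 78, 76) (array([0.54969664, 0.01822425]), np.float64(0.10218118144020752)) [ 0.44848416 -0.08436564] [0.65117154 0.12041809]
top other (330, 251, 186, 134) (array([ 0.12692956, -0.36640839]), np.float64(0.16901044435583001)) [-0.01932906 -0.62748907] [ 0.32494254 -0.14094411]
top pin (200, 114, 14, 117) ((524.57763671875, 195.40921020507812), (316.1787109375, 33.90085983276367), 3.5537240505218506)
top grid (0, 0, 560, 420) (array([ 0.46988414, -0.00967651]), np.float64(0.7697339557457965)) [-0.14032895 -0.79621254] [1.0560112  0.80202225]
side board (0, 0, 560, 420) (array([ 0.36689804, -1.71193121]), np.float64(2.1508268006802065)) [-1.60601364 -2.60294281] [2.42891346 0.4583067 ]
side other (0, 0, 560, 420) (array([ 0.36689804, -1.71193121]), np.float64(2.1508268006802065)) [-1.60601364 -2.60294281] [2.42891346 0.4583067 ]
side pin (135, 286, 161, 14) ((524.608642578125, 199.2127685546875), (319.2885437011719, 31.036460876464844), 3.0461087226867676)
side grid (0, 0, 560, 420) (array([ 0.35285948, -1.7831625 ]), np.float64(2.256550717299518)) [-1.69258169 -2.74605017] [2.51748595 0.44807631]
[[ 0.57639948 -0.16610239  0.092     ]]
```

View pics/crop.png

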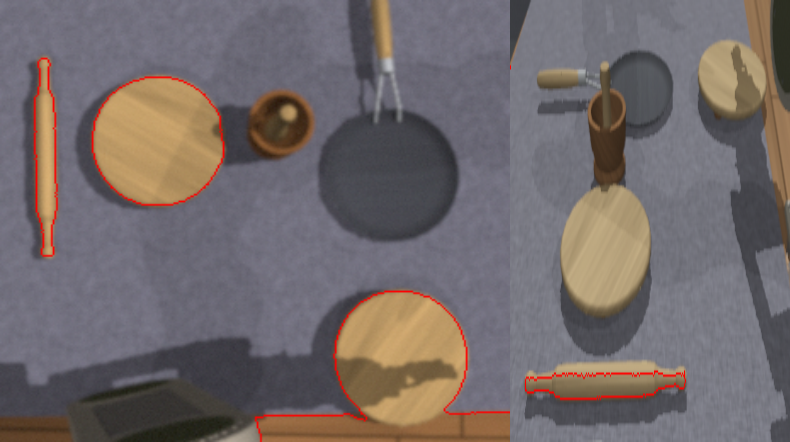

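The crop shows two plain round discs. The left one is the board, at top-view pixel (274,163), next to the pin. The other, at (416,290), lies farther right near the robot and is the look-alike. The griddle plate is dark, with centre about (409,183). Next I'll get the griddle centre and the shift from the start.

```bash
cat >> h.py <<'E'
from scipy.spatial.transform import Rotation as Ro
def shift(t):
    s=robot.observe();R=Ro.from_rotvec(s["tcp_rot"])
    print(round(s["clock"],2),"tcp",s["tcp_pos"].round(4),"gap",round(s["finger_gap"],2),"F",s["ft_force"].round(1),"x,y,z tool",R.as_matrix().T.round(2).tolist(),"cm to go",(R.inv().apply(np.array(t)-s["tcp_pos"])*100).round(2))
E
python3 - <<'E'
from h import *
im=cv2.imread("pics/top1.png")
# hue-free: plate = neutral grey (low blue-red difference) and dark
d=im[...,0].astype(int)-im[...,2]
m=((im.max(2)<90)&(d<14)).astype(np.uint8)
m=cv2.morphologyEx(m,cv2.MORPH_OPEN,np.ones((9,9)));m[:,:355]=0;m[230:]=0;m[:,465:]=0
c=max(cv2.findContours(m,0,cv2.CHAIN_APPROX_NONE)[0],key=cv2.contourArea)
print(cv2.boundingRect(c),cv2.fitEllipse(c),circ(ray("top",c[:,0],.016)))
print(ray("top",[(367.6,182),(450,182),(409,143.5),(409,221.8)],.016), im[190,409],im[100,480])
shift((.5495,.0180,.23))
E
```

```text
(368, 144, 82, 78) ((408.1244201660156, 183.3974609375), (75.41006469726562, 82.64930725097656), 93.37519836425781) (array([ 0.50729789, -0.35078006]), np.float64(0.10752445199464694))
[[ 0.50762818 -0.23983394  0.016     ]
 [ 0.51403484 -0.46541901  0.016     ]
 [ 0.61710484 -0.35297892  0.016     ]
 [ 0.40273542 -0.35257794  0.016     ]] [83 74 73] [129 115 116]
0.1 tcp [ 0.1948 -0.567   0.2303] gap 1.0 F [-0.3 -0.2  0.2] x,y,z tool [[0.95, 0.32, 0.0], [0.32, -0.95, -0.0], [-0.0, 0.0, -1.0]] cm to go [ 52.55 -43.8    0.12]
```

```bash
python3 -m creep '[[[3,-2.5,-0.4,0,0,0,1],[6,-5,-0.8,0,0,0,1],[9,-7.5,-1.2,0,0,0,1],[12,-10,-1.6,0,0,0,1],[15,-12.5,-2,0,0,0,1]]]' 20
python3 -m creep '[[[3,-2.5,0,0,0,0,1],[6,-5,0,0,0,0,1],[9,-7.5,0,0,0,0,1],[12,-10,0,0,0,0,1],[15,-12.5,0,0,0,0,1]]]'
python3 -c "
from h import *
shift((.5495,.018,.25))"
```

```text
clock: 0.52
tcp_pos: [0.2965, -0.3987, 0.2508]
tcp_rot: [-3.098, -0.516, 0.0]
ft_force: [0.9, -0.7, 0.9]
finger_gap: 0.297
clock: 0.93
tcp_pos: [0.3978, -0.2317, 0.2511]
tcp_rot: [-3.099, -0.517, 0.0]
ft_force: [1.0, -0.9, -1.3]
finger_gap: 0.002
0.93 tcp [ 0.3978 -0.2317  0.2511] gap 0.0 F [ 1.  -0.9 -1.3] x,y,z tool [[0.95, 0.32, -0.0], [0.32, -0.95, -0.0], [-0.0, 0.0, -1.0]] cm to go [ 22.45 -18.69   0.11]
```

```bash
python3 -m creep '[[[3,-2.5,0,0,0,0,1],[6,-5,0,0,0,0,1],[9,-7.5,0,0,0,0,1],[12,-10,0,0,0,0,1],[15,-12.5,0,0,0,0,1]]]'
python3 -m creep '[[[3,-2.5,0,0,0,0,1],[6,-5,0,0,0,0,1],[7.5,-6.2,0,0,0,0,1],[7.5,-6.2,0,0,0,0,1],[7.5,-6.2,0,0,0,0,1]]]'
python3 - <<'E'
from h import *
cv2.imwrite("pics/w1.png",viewer.get_image("wrist"))
shift((.5495,.018,.065))
E
```

```text
clock: 1.35
tcp_pos: [0.4991, -0.0646, 0.251]
tcp_rot: [-3.099, -0.517, 0.001]
ft_force: [0.6, -0.6, -0.1]
finger_gap: 0.001
clock: 1.77
tcp_pos: [0.5493, 0.0173, 0.2505]
tcp_rot: [-3.098, -0.521, 0.003]
ft_force: [0.2, -0.7, -0.3]
finger_gap: -0.002
1.82 tcp [0.5491 0.0164 0.2507] gap 0.0 F [-0.8 -0.  -0.1] x,y,z tool [[0.95, 0.33, -0.0], [0.33, -0.95, -0.0], [-0.0, -0.0, -1.0]] cm to go [ 0.12 -0.14 18.57]
```

View pics/w1.png

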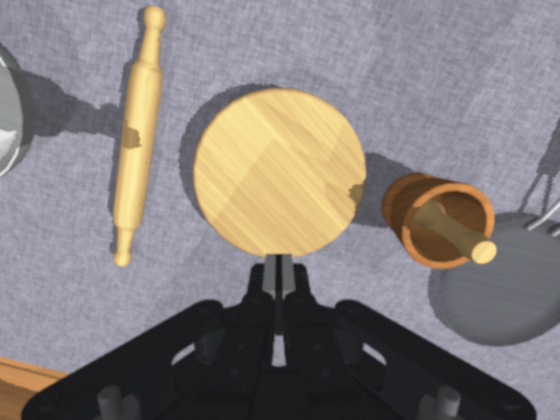

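The wrist view shows the board centred at about (280,172), the pin at (138,140) and the mortar well to the right. I'll check these against the top-view positions.

```bash
python3 - <<'E'
from h import *
s=robot.observe();p=viewer.camera_params("wrist");K=np.array([[p["fx"],0,p["cx"]],[0,p["fy"],p["cy"]],[0,0,1]])
im=cv2.imread("pics/w1.png");hsv=cv2.cvtColor(im,cv2.COLOR_BGR2HSV)
m=((hsv[...,1]>85)&(hsv[...,2]>90)).astype(np.uint8);_,l=cv2.connectedComponents(m)
T=p["tool_from_camera"];R=Ro.from_rotvec(s["tcp_rot"]).as_matrix()
for n,(u,v),z in(("board",(280,150),.04),("pin",(138,160),.018)):
    c=max(cv2.findContours((l==l[v,u]).astype(np.uint8),0,1)[0],key=cv2.contourArea)
    q=cv2.undistortPoints(c.astype(float),K,p["dist"])[:,0];d=np.c_[q,np.ones(len(q))]@T[:3,:3].T@R.T
    o=s["tcp_pos"]+R@T[:3,3];P=(o+d*((z-o[2])/d[:,2])[:,None])[:,:2]
    print(n,circ(P) if n=="board" else cv2.minAreaRect((P*1000).astype(np.float32)))
E
python3 -m creep '[[[0,0,3,0,0,0,1],[0,0,6,0,0,0,1],[0,0,9,0,0,0,1],[0,0,12,0,0,0,1],[0,0,15,0,0,0,1]]]'
```

```text
board (array([0.55151812, 0.01630748]), np.float64(0.10183492817459355))
pin ((521.4219970703125, 193.65744018554688), (325.00885009765625, 37.69395446777344), 3.2338550090789795)
clock: 2.23
tcp_pos: [0.5488, 0.0148, 0.1002]
tcp_rot: [3.099, 0.514, 0.0]
ft_force: [0.4, 0.1, 0.3]
finger_gap: -0.001
```

```bash
python3 -m creep '[[[0.2,-0.2,1.5,0,0,0,1],[0.2,-0.2,2.5,0,0,0,1],[0.2,-0.2,3.5,0,0,0,1],[0.2,-0.2,3.5,0,0,0,1],[0.2,-0.2,3.5,0,0,0,1]]]'
python3 -m creep '[[[0,0,0,0,0,0,1],[0,0,0,0,0,0,1],[0,0,0,0,0,0,1],[0,0,0,0,0,0,1],[0,0,0,0,0,0,1]]]'
python3 -c "
from h import *
shift((.5505,.017,.065))"
```

```text
clock: 2.65
tcp_pos: [0.551, 0.0183, 0.0669]
tcp_rot: [3.099, 0.516, 0.001]
ft_force: [0.6, 1.3, 0.7]
finger_gap: -0.0
clock: 3.07
tcp_pos: [0.5511, 0.0189, 0.0668]
tcp_rot: [3.098, 0.517, 0.001]
ft_force: [0.4, 0.3, -0.0]
finger_gap: 0.0
3.07 tcp [0.5511 0.0189 0.0668] gap 0.0 F [ 0.4  0.3 -0. ] x,y,z tool [[0.95, 0.32, 0.0], [0.32, -0.95, 0.0], [0.0, -0.0, -1.0]] cm to go [-0.12  0.16  0.18]
```

Settled 27 mm above the board's middle. I'll hold here for more than 2 s.

```bash
python3 -m creep '[[[0,0,0,0,0,0,1],[0,0,0,0,0,0,1],[0,0,0,0,0,0,1],[0,0,0,0,0,0,1],[0,0,0,0,0,0,1]]]'
python3 -m creep '[[[0,0,0,0,0,0,1],[0,0,0,0,0,0,1],[0,0,0,0,0,0,1],[0,0,0,0,0,0,1],[0,0,0,0,0,0,1]]]'
python3 -m creep '[[[0,0,0,0,0,0,1],[0,0,0,0,0,0,1],[0,0,0,0,0,0,1],[0,0,0,0,0,0,1],[0,0,0,0,0,0,1]]]'
python3 -m creep '[[[0,0,0,0,0,0,1],[0,0,0,0,0,0,1],[0,0,0,0,0,0,1],[0,0,0,0,0,0,1],[0,0,0,0,0,0,1]]]'
python3 -m creep '[[[0,0,0,0,0,0,1],[0,0,0,0,0,0,1],[0,0,0,0,0,0,1],[0,0,0,0,0,0,1],[0,0,0,0,0,0,1]]]'
python3 -m creep '[[[0,0,-3,0,0,0,1],[0,0,-6,0,0,0,1],[0,0,-9,0,0,0,1],[0,0,-12,0,0,0,1],[0,0,-14,0,0,0,1]]]'
python3 -c "
from h import *
shift((.5235,.195,.056))"
```

```text
clock: 3.48
tcp_pos: [0.5507, 0.0189, 0.0662]
tcp_rot: [-3.099, -0.517, 0.0]
ft_force: [-0.3, 0.0, -1.6]
finger_gap: -0.001
clock: 3.9
tcp_pos: [0.5507, 0.0189, 0.0663]
tcp_rot: [-3.099, -0.517, 0.0]
ft_force: [0.6, -0.1, 0.0]
finger_gap: -0.003
clock: 4.32
tcp_pos: [0.5507, 0.0189, 0.0663]
tcp_rot: [-3.099, -0.517, 0.0]
ft_force: [-0.1, 0.4, 0.2]
finger_gap: -0.003
clock: 4.73
tcp_pos: [0.5507, 0.0189, 0.0663]
tcp_rot: [3.099, 0.517, -0.0]
ft_force: [0.1, -0.5, -0.4]
finger_gap: 0.006
clock: 5.15
tcp_pos: [0.5507, 0.0189, 0.0663]
tcp_rot: [-3.099, -0.517, 0.0]
ft_force: [-0.2, 0.3, 0.4]
finger_gap: 0.0
clock: 5.57
tcp_pos: [0.5517, 0.0189, 0.2098]
tcp_rot: [3.098, 0.517, 0.005]
ft_force: [0.1, 0.8, 0.6]
finger_gap: -0.001
5.57 tcp [0.5517 0.0189 0.2098] gap -0.0 F [0.1 0.8 0.6] x,y,z tool [[0.95, 0.32, 0.0], [0.32, -0.95, 0.0], [0.0, -0.0, -1.0]] cm to go [  3.   -17.6   15.37]
```

```bash
python3 -m creep '[[[0.6,-3.5,0,0,0,0,1],[1.2,-7,0,0,0,0,1],[1.8,-10.5,0,0,0,0,1],[2.4,-14,0,0,0,0,1],[3,-17.5,0,0,0,0,1]]]'
python3 -m creep '[[[0,0,0,0,0,0,1],[0,0,3,0,0,0,1],[0,0,6,0,0,0,1],[0,0,9,0,0,0,1],[0,0,11,0,0,0,1]]]'
python3 -m creep '[[[0,0,0,0,0,0,1],[0,0,0,0,0,0,1]]]'
python3 -c "
from h import *
shift((.5235,.195,.054))"
```

```text
clock: 5.98
tcp_pos: [0.5218, 0.1956, 0.2065]
tcp_rot: [-3.099, -0.516, -0.001]
ft_force: [0.5, -0.2, -0.9]
finger_gap: 0.002
clock: 6.4
tcp_pos: [0.5208, 0.1936, 0.0932]
tcp_rot: [3.098, 0.518, -0.005]
ft_force: [-0.5, 0.2, -0.4]
finger_gap: -0.003
clock: 6.57
tcp_pos: [0.5213, 0.1936, 0.0953]
tcp_rot: [3.098, 0.517, -0.005]
ft_force: [0.3, 0.2, -0.4]
finger_gap: 0.0
6.57 tcp [0.5213 0.1936 0.0953] gap 0.0 F [ 0.3  0.2 -0.4] x,y,z tool [[0.95, 0.32, -0.0], [0.32, -0.95, -0.0], [-0.0, -0.0, -1.0]] cm to go [ 0.27 -0.06  4.13]
```

```bash
python3 -m creep '[[[0.2,-0.1,1.5,0,0,0,1],[0.2,-0.1,3,0,0,0,1],[0.2,-0.1,4,0,0,0,1],[0.2,-0.1,4,0,0,0,1],[0.2,-0.1,4,0,0,0,1]]]'
python3 - <<'E'
from h import *
shift((.5235,.195,.054))
cv2.imwrite("pics/s2.png",viewer.get_image("side"))
E
```

```text
clock: 6.98
tcp_pos: [0.5243, 0.1957, 0.0572]
tcp_rot: [-3.099, -0.517, -0.001]
ft_force: [0.5, 0.5, 0.2]
finger_gap: 0.004
6.98 tcp [0.5243 0.1957 0.0572] gap 0.0 F [0.5 0.5 0.2] x,y,z tool [[0.95, 0.32, 0.0], [0.32, -0.95, 0.0], [0.0, 0.0, -1.0]] cm to go [-0.1   0.04  0.32]
```

View pics/s2.png

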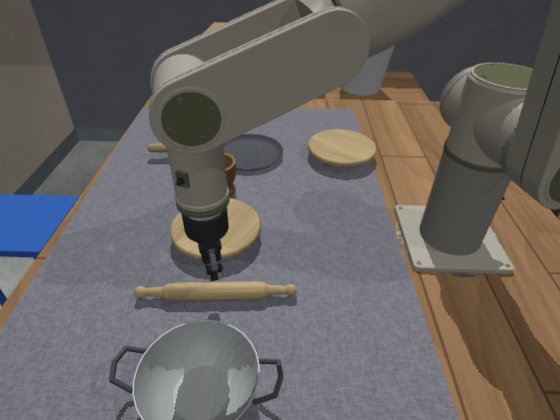

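The fingertips (213,278) are just above the middle of the pin (216,291), and nothing has moved. I'll hold, then lift.

```bash
python3 -m creep '[[[0,0,0,0,0,0,1],[0,0,0,0,0,0,1],[0,0,0,0,0,0,1],[0,0,0,0,0,0,1],[0,0,0,0,0,0,1]]]'
python3 -m creep '[[[0,0,0,0,0,0,1],[0,0,0,0,0,0,1],[0,0,0,0,0,0,1],[0,0,0,0,0,0,1],[0,0,0,0,0,0,1]]]'
python3 -m creep '[[[0,0,0,0,0,0,1],[0,0,0,0,0,0,1],[0,0,0,0,0,0,1],[0,0,0,0,0,0,1],[0,0,0,0,0,0,1]]]'
python3 -m creep '[[[0,0,0,0,0,0,1],[0,0,0,0,0,0,1],[0,0,0,0,0,0,1],[0,0,0,0,0,0,1],[0,0,0,0,0,0,1]]]'
python3 -m creep '[[[0,0,0,0,0,0,1],[0,0,0,0,0,0,1],[0,0,0,0,0,0,1],[0,0,0,0,0,0,1],[0,0,0,0,0,0,1]]]'
python3 -m creep '[[[0,0,0,0,0,0,1],[0,0,0,0,0,0,1],[0,0,0,0,0,0,1],[0,0,0,0,0,0,1],[0,0,0,0,0,0,1]]]'
python3 -m creep '[[[0,0,-4,0,0,0,1],[0,0,-8,0,0,0,1],[0,0,-12,0,0,0,1],[0,0,-16,0,0,0,1],[0,0,-20,0,0,0,1]]]'
python3 -c "
from h import *
shift((.48,-.08,.27));shift((.509,-.351,.25))"
```

```text
clock: 7.45
tcp_pos: [0.524, 0.1958, 0.0566]
tcp_rot: [-3.099, -0.517, -0.001]
ft_force: [0.1, 0.2, -0.2]
finger_gap: 0.001
clock: 7.87
tcp_pos: [0.5238, 0.1957, 0.0562]
tcp_rot: [3.099, 0.517, -0.0]
ft_force: [0.0, 0.2, -0.1]
finger_gap: -0.004
clock: 8.28
tcp_pos: [0.5238, 0.1958, 0.0563]
tcp_rot: [-3.099, -0.517, 0.0]
ft_force: [-0.1, -0.3, 0.3]
finger_gap: 0.003
clock: 8.7
tcp_pos: [0.5238, 0.1958, 0.0563]
tcp_rot: [3.099, 0.517, -0.0]
ft_force: [0.6, 0.4, 0.5]
finger_gap: 0.004
clock: 9.12
tcp_pos: [0.5238, 0.1957, 0.0563]
tcp_rot: [-3.099, -0.517, 0.0]
ft_force: [0.2, 0.2, 0.5]
finger_gap: 0.002
clock: 9.53
tcp_pos: [0.5238, 0.1958, 0.0563]
tcp_rot: [-3.099, -0.517, -0.0]
ft_force: [0.7, -0.1, -1.0]
finger_gap: -0.002
clock: 9.95
tcp_pos: [0.5234, 0.1957, 0.2583]
tcp_rot: [-3.099, -0.517, -0.0]
ft_force: [0.6, 0.3, -0.5]
finger_gap: 0.003
9.95 tcp [0.5234 0.1957 0.2583] gap 0.0 F [ 0.6  0.3 -0.5] x,y,z tool [[0.95, 0.32, 0.0], [0.32, -0.95, -0.0], [0.0, 0.0, -1.0]] cm to go [-13.06  24.66  -1.17]
9.95 tcp [0.5234 0.1957 0.2583] gap 0.0 F [ 0.6  0.3 -0.5] x,y,z tool [[0.95, 0.32, 0.0], [0.32, -0.95, -0.0], [0.0, 0.0, -1.0]] cm to go [-19.12  51.23   0.83]
```

```bash
python3 -m creep '[[[-2,3.5,0,0,0,0,1],[-4,7,0,0,0,0,1],[-6,10.5,0,0,0,0,1],[-8,14,0,0,0,0,1],[-10,17.5,0,0,0,0,1]]]'
python3 -m creep '[[[-1.6,3.5,0,0,0,0,1],[-3.2,7,0,0,0,0,1],[-4,10.5,0,0,0,0,1],[-4.8,14,0,0,0,0,1],[-5.6,17.5,0,0,0,0,1]]]'
python3 -m creep '[[[-0.8,3.5,0,0,0,0,1],[-1.6,7,0,0,0,0,1],[-2.4,10.5,0,0,0,0,1],[-3.2,14,0,0,0,0,1],[-3.5,16.2,0,0,0,0,1]]]'
python3 -m creep '[[[0,0,0,0,0,0,1],[0,0,0,0,0,0,1]]]'
python3 - <<'E'
from h import *
shift((.509,-.351,.036))
cv2.imwrite("pics/w3.png",viewer.get_image("wrist"))
E
```

```text
clock: 10.37
tcp_pos: [0.4854, -0.0037, 0.2565]
tcp_rot: [3.098, 0.518, 0.001]
ft_force: [1.1, 0.0, -0.2]
finger_gap: 0.002
clock: 10.78
tcp_pos: [0.4897, -0.1879, 0.2566]
tcp_rot: [3.098, 0.517, 0.001]
ft_force: [1.0, 0.7, -0.3]
finger_gap: -0.001
clock: 11.2
tcp_pos: [0.5088, -0.354, 0.2559]
tcp_rot: [3.099, 0.514, -0.001]
ft_force: [0.7, 0.0, -0.5]
finger_gap: -0.001
clock: 11.37
tcp_pos: [0.5091, -0.3516, 0.2556]
tcp_rot: [-3.098, -0.514, 0.001]
ft_force: [-0.6, 0.9, 0.0]
finger_gap: 0.001
11.37 tcp [ 0.5091 -0.3516  0.2556] gap 0.0 F [-0.6  0.9  0. ] x,y,z tool [[0.95, 0.32, -0.0], [0.32, -0.95, -0.0], [-0.0, 0.0, -1.0]] cm to go [ 2.000e-02 -3.000e-02  2.196e+01]
```

View pics/w3.png

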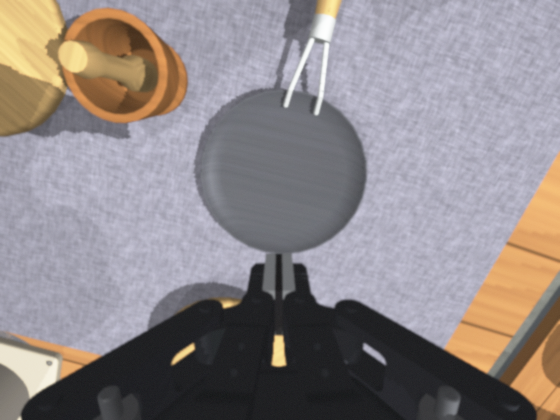

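The wrist view shows the plate spanning about (196–366, 88–253), with the mortar clear at upper left. I'll check its centre and start down.

```bash
python3 - <<'E'
from h import *
s=robot.observe();p=viewer.camera_params("wrist");K=np.array([[p["fx"],0,p["cx"]],[0,p["fy"],p["cy"]],[0,0,1]])
c=np.array([[196,168],[366,170],[282,88],[281,253.]]).reshape(-1,1,2)
T=p["tool_from_camera"];R=Ro.from_rotvec(s["tcp_rot"]).as_matrix()
q=cv2.undistortPoints(c,K,p["dist"])[:,0];d=np.c_[q,np.ones(4)]@T[:3,:3].T@R.T
o=s["tcp_pos"]+R@T[:3,3];print(circ((o+d*((.016-o[2])/d[:,2])[:,None])[:,:2]))
E
python3 -m creep '[[[0,0,3.5,0,0,0,1],[0,0,7,0,0,0,1],[0,0,10.5,0,0,0,1],[0,0,14,0,0,0,1],[0,0,17,0,0,0,1]]]'
python3 -m creep '[[[0,0,0,0,0,0,1],[0,0,0,0,0,0,1]]]'
python3 -c "
from h import *
shift((.509,-.351,.034))"
```

```text
(array([ 0.50953842, -0.35400411]), np.float64(0.10843970653802337))
clock: 11.83
tcp_pos: [0.5091, -0.3484, 0.0842]
tcp_rot: [-3.097, -0.52, 0.001]
ft_force: [0.7, -0.0, -0.6]
finger_gap: 0.001
clock: 12.0
tcp_pos: [0.5084, -0.3483, 0.085]
tcp_rot: [-3.095, -0.519, 0.004]
ft_force: [0.0, -0.5, 1.0]
finger_gap: -0.001
12.0 tcp [ 0.5084 -0.3483  0.085 ] gap -0.0 F [ 0.  -0.5  1. ] x,y,z tool [[0.95, 0.33, -0.0], [0.33, -0.95, -0.0], [-0.0, 0.0, -1.0]] cm to go [-0.02  0.29  5.09]
```

```bash
python3 -m creep '[[[0,0.3,1.5,0,0,0,1],[0,0.3,3,0,0,0,1],[0,0.3,4.5,0,0,0,1],[0,0.3,5,0,0,0,1],[0,0.3,5,0,0,0,1]]]'
python3 -m creep '[[[0,0,0,0,0,0,1],[0,0,0,0,0,0,1],[0,0,0,0,0,0,1],[0,0,0,0,0,0,1],[0,0,0,0,0,0,1]]]'
python3 -c "
from h import *
shift((.509,-.352,.034))"
```

```text
clock: 12.42
tcp_pos: [0.5107, -0.3534, 0.0367]
tcp_rot: [3.098, 0.518, 0.0]
ft_force: [-0.5, -0.2, -0.4]
finger_gap: 0.001
clock: 12.83
tcp_pos: [0.5108, -0.3537, 0.037]
tcp_rot: [3.098, 0.517, 0.001]
ft_force: [0.5, -0.6, -0.2]
finger_gap: -0.0
12.83 tcp [ 0.5108 -0.3537  0.037 ] gap -0.0 F [ 0.5 -0.6 -0.2] x,y,z tool [[0.95, 0.32, 0.0], [0.32, -0.95, 0.0], [0.0, -0.0, -1.0]] cm to go [-0.12 -0.22  0.3 ]
```

33 mm above the plate and within 3 mm of its centre. I'll hold for more than 2 s, then check.

```bash
python3 -m creep '[[[0,0,0,0,0,0,1],[0,0,0,0,0,0,1],[0,0,0,0,0,0,1],[0,0,0,0,0,0,1],[0,0,0,0,0,0,1]]]'
python3 -m creep '[[[0,0,0,0,0,0,1],[0,0,0,0,0,0,1],[0,0,0,0,0,0,1],[0,0,0,0,0,0,1],[0,0,0,0,0,0,1]]]'
python3 -m creep '[[[0,0,0,0,0,0,1],[0,0,0,0,0,0,1],[0,0,0,0,0,0,1],[0,0,0,0,0,0,1],[0,0,0,0,0,0,1]]]'
python3 -m creep '[[[0,0,0,0,0,0,1],[0,0,0,0,0,0,1],[0,0,0,0,0,0,1],[0,0,0,0,0,0,1],[0,0,0,0,0,0,1]]]'
python3 -m creep '[[[0,0,0,0,0,0,1],[0,0,0,0,0,0,1],[0,0,0,0,0,0,1],[0,0,0,0,0,0,1],[0,0,0,0,0,0,1]]]'
python3 - <<'E'
from h import *
a,b=viewer.get_image("side"),viewer.get_image("top")
cv2.imwrite("pics/end.png",cv2.resize(np.hstack([a,b]),(800,300),interpolation=cv2.INTER_AREA))
E
```

```text
clock: 13.25
tcp_pos: [0.5104, -0.3533, 0.0362]
tcp_rot: [-3.099, -0.517, 0.0]
ft_force: [0.2, -0.5, 0.6]
finger_gap: 0.004
clock: 13.67
tcp_pos: [0.5105, -0.3533, 0.0363]
tcp_rot: [-3.099, -0.517, 0.0]
ft_force: [0.8, 0.3, 1.2]
finger_gap: 0.002
clock: 14.08
tcp_pos: [0.5105, -0.3533, 0.0363]
tcp_rot: [-3.099, -0.517, -0.0]
ft_force: [-0.3, 0.7, 0.4]
finger_gap: 0.002
clock: 14.5
tcp_pos: [0.5105, -0.3534, 0.0363]
tcp_rot: [-3.099, -0.517, -0.0]
ft_force: [-0.5, -0.7, -0.2]
finger_gap: -0.0
clock: 14.92
tcp_pos: [0.5105, -0.3534, 0.0363]
tcp_rot: [3.099, 0.517, 0.0]
ft_force: [0.1, 0.2, 0.3]
finger_gap: -0.0
```

View pics/end.png

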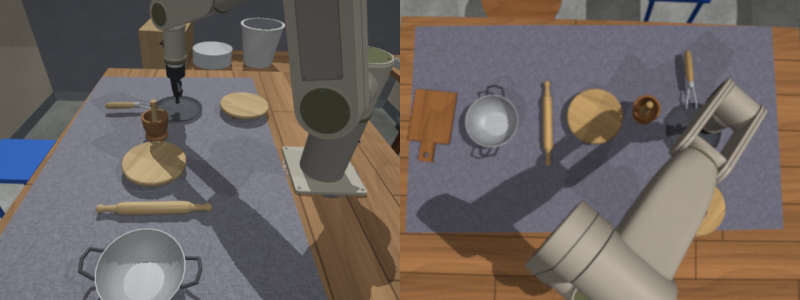

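The fingertips, at about (178,101) in the left half, are over the middle of the griddle plate, and everything lies where it did at the start.

```bash
python3 -c "
from bench import robot
robot.job_done()"
```

```text
the job is handed in; nothing more can be done
```

I pointed at the round rolling board (the left of the two discs), then the rolling pin, then the griddle plate. I handed the job in at about 15 s, still pointing at the griddle with the fingers shut.

| Piece | Fingertip height above its point | Offset from its middle | Hold |
|---|---|---|---|
| Rolling board | about 26 mm | about 2 mm | about 2.5 s |
| Rolling pin | about 38 mm above its axis (20 mm above its top) | about 1 mm | about 2.5 s |
| Griddle plate | about 32 mm | about 2 mm | about 2.5 s |

- **Contact:** wrist force readings stayed under about 2 N (noise) at every check. Between pieces I travelled at 0.20 m or higher, clear of the mortar and the other goods.
- **Final check:** the last side and top pictures, compared by eye with the first ones, show nothing moved. The arm hid part of the griddle and the second disc in the top view, but both are visible in the side view.
- **Disagreements:** the fixed-camera and wrist positions differed by 3–4 mm. The fixed side-camera colour masks failed for the two discs and the griddle, so those positions rest on the top and wrist views. The wrist check of the griddle used pixel edges I read by eye.

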